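Pack a glass flask for shipping

ROBOT

A 6-joint arm with a two-finger parallel gripper is mounted at the origin on a cart in front of the work surface, level with it; the furniture and walls round the work are solid. World frame = base frame: x ahead of the robot, y to its left, z up, the work surface at z = 0. Lengths are in m, angles in rad, forces in N, time in s.
With the tool pointing down it reaches from about 0.35 to 0.85 m from the base axis. Payload 8.1 kg.
Tool frame: the origin (TCP) lies between the finger pads; the fingertips stand 11 mm ahead of it and the grasp point (between the pads) lies 8 mm behind it (tips_ahead is the z of the fingertips in the tool frame, in m); z points along the fingers, y is the line along which they close (so a half turn about z gives the same grasp; the last joint's range is limited). The gripper opens to 93 mm and grips with 3 to 60 N. Pads are 15 mm wide; open, the fingers measure 128 mm over their backs; the gripper's body (75 mm by 188 mm) begins 65 mm behind the grasp point.
Start: joints at [-1.32, 0.13, 1.488, -0, 1.523, -0.085], TCP at [0.198, -0.566, 0.23] pointing down, gripper open.
Joint ranges: [-2.96, 2.96], [-0.89, 2.26], [0.02, 2.5], [-1.34, 4.48], [0, 2.73], [-2.66, 2.66]. Speed limits (rad/s): [2.39, 2.39, 2.79, 3.14, 3.14, 3.14].

INTERFACE

Orientations are given as a rotation vector (axis times angle).
In Python, from plant import read_state, read_camera, close_job, tips_ahead gives the robot as it stands. The module is installed in compiled form; this text tells all that it offers.
- The arm moves only by the tool move_arm, never from a script. Its argument "plan" is a list of rows, each a list of 7 numbers: the turn, a rotation vector about the tool's x, y, z in units of 6 degrees (1.0 is 6 degrees), then the shift along the tool's x, y, z in units of 25 mm (1.0 is 25 mm), then the finger opening in mm, from 0 to 93. A call has exactly 10 rows; each row shifts and turns the commanded pose from where the row before left it, along the tool's axes as they then stand; what a row does not reach is not made up. A row lasts 1/10 s, in which the tool goes at most 50 mm and 8.59 degrees, less where a joint would pass 70% of its speed; a pose out of reach is approached as far as the arm can. A call is refused whole if a number of a shift passes 1 or a number of a turn 1, either way. A call with a gripper value outside its range is refused whole. The fingers move at their own pace and stop on an object; "force" is the grip in N (left out, the last holds). Time passes only in rows, so rows that do not move let the fingers close, or fill a call up. It gives the time, the measured TCP pose, the force, the opening and the grip force at its end, in the units of the state.
- read_state(): the state, without advancing time (a new reading comes with each control period).
- read_camera(name): name is "scene" or "top"; returns a dict with "frame" (480x640x3 uint8, red, green, blue), "z_map" (480x640 float32, m along the optical axis (not along the pixel's ray), 0 where there is no reading), "fx", "fy", "cx", "cy" (pixels), "rvec" (rotation vector, rad) and "tvec" (3), from world to camera coordinates, as OpenCV has them. Camera axes: x right, y down, z forward; pixel columns grow to the right and rows downward; lengths in m; the calibration is good to about 2 mm. A picture is of the moment at which its call begins.
- close_job(): hands the job in; it is judged then, once.
The state is a dict: "t": time; "q": joint angles; "dq": joint speeds; "joint_torque": joint torques, N m; "tool_pos": TCP position; "orientation": TCP orientation; "force": force on the tool from outside, world axes, zero at the start; "wrist_torque": the same for the moment, N m; "opening": finger opening in m; "gripper_force": force on a finger pad.
Only numpy, scipy, OpenCV 4.12 (cv2) and the standard library are available. Lean on these libraries where they do the work, as an engineer would, in place of code of your own. Each camera call takes 0.05 s, during which the arm holds its last target. There are 200 camera calls.

TASK

Pack the second conical flask for shipping: pick up the brown conical flask that stands loose among the things on the bench (not the straight-sided brown bottle) and stand it in the empty cell of the carton, beside the flask that is already there; if the lid or its tab hangs over the carton, swing it well back first. It is thin glass: hold it with only some 4 to 8 N, set it down gently and do not knock it or its neighbour. Then swing the lid shut and press its free edge down until the tab snaps behind the rim and the lid stays flat. Leave everything else on the bench where it stands.

Things in the scene. Friction and masses are not known exactly. Their poses are not given: they have to be found in the camera images.
- flask: brown conical flask standing on the bench: base 54 mm across, cone up to 62 mm, then a straight neck 26 mm across from 64 to 103 mm, white stopper (23 mm) to 112 mm. Origin at the centre of its underside, z up. 0.08 to 0.15 kg. Thin glass, best held by the neck with some 4 to 8 N per finger; it breaks if the fingers' forces on it add up to more than 24 N, or on a knock above 15 N
- packed: an identical conical flask that already stands in the carton's nearer cell; it must stay there and must not be knocked (4 N at most)
- mailer: cardboard shipping carton that stays put on the bench: 154 mm long (its x, pointing away from the robot), 94 mm wide (its y), 124 mm high, walls 4 to 5 mm. Origin at the centre of its underside, z up. The lid's crease runs along the top of the -y wall; the tab goes inside the +y wall. On its floor a foam insert 30 mm high with two round cells in a row along x
- cell (a point): centre of the floor of the empty cell, the farther one: 31 mm to +x of the carton's centre, 8 mm above the bench; axes as the carton's. Cell 63 mm wide, 22 mm deep, chamfered: the flask stands in it with 4 mm of play all round. Above the foam there is free room of 42 mm from here to the walls at +x, +y and -y, and 68 mm to the other flask's axis at -x
- mailer_lid (a joint): angle of the carton's lid, rad: 0 shut, grows as it opens, 1.57 upright, stops at 2.2; starts between 0.75 and 1.75. Its tab hangs over the mouth below about 1.8 (upright, it reaches 21 mm in over the cells, 207 mm above the bench). The stiff crease holds it where it is left from about 0.3 up; pushing takes about 1 N at its edge. Left lower it springs up to about 0.25, unless the tab has caught
- lid_hinge (a point): middle of the lid's crease, 124 mm above the bench, at y = -47 mm of the carton; the lid turns about the carton's x axis through this point. Lid: 156 mm long (x), 96 mm deep, 3 mm thick
- lid_edge (a point): point on the lid's outer face 83 mm from the crease, over the tab: press here. The tab, 124 mm wide and 21 mm long, stands square to the lid's inner face on a springy fold. As the lid comes down it goes inside the +y wall, and over the last 10 mm its folded edge snaps under that wall's inner rim at a press of 3 to 6 N; then it keeps the lid shut
- towel_roll: fixed obstacle: upright roll of paper, 136 mm across, 185 mm high; origin at the centre of its underside
- stack_tall: fixed obstacle: stack of white Petri dishes, 96 mm across, 110 mm high; origin at the centre of its underside
- stack_low: fixed obstacle: stack of tan Petri dishes, 96 mm across, 70 mm high; origin at the centre of its underside
- blue_tub: fixed obstacle: tub with a pale blue lid, 170 (x) x 140 (y) x 105 mm high; origin at the centre of its underside
- teal_tubs: fixed obstacle: two big clear tubs with teal lids on top of each other, 290 mm wide (y), 260 mm high; origin at the foot of the middle of the face towards the robot
- microscope: fixed obstacle: red bench instrument: base 150 (x) x 140 mm (y), 30 mm high, head above it 190 (x) x 100 mm (y), up to 200 mm high, its middle 10 mm to +y of the origin; origin at the centre of its underside
- amber: narrow brown reagent bottle with a red screw cap, straight body 62 mm across, 164 mm high; origin at the centre of its underside. It stands where the flask might have stood; leave it alone
- bottle_small: white screw-cap reagent bottle, 60 mm across, 119 mm high; origin at the centre of its underside. Leave it alone
- timer: bench timer lying on its back, 58 x 68 x 20 mm; origin at the centre of its underside. Leave it alone
- tweezers: steel forceps lying flat, 126 x 20 x 9 mm; origin at the middle of the underside, y along them. Leave them alone
- full_cell (a point): centre of the floor of the nearer cell, where the other flask stands: 37 mm to -x of the carton's centre, 8 mm above the bench
Not all that is in view belongs to the job. What is shaped like the flask but blue is not meant.

How it is judged:
At the end, for the whole second after the job is handed in: Both flasks stand upright on the floors of their cells (within 10 mm of the cell's centre, 4 mm in height, 0.12 rad of upright) and at rest; the lid is held shut by its tab (within 0.06 rad of flat); all let go (value of joint mailer_lid below 0.06 rad and horizontal distance between flask and cell below 0.01 m and z of flask in the frame of mailer between 0.004 and 0.012 m and angle between each of flask, packed's own z axis and vertical below 0.12 rad and linear speed of each of flask, packed below 0.02 m/s and horizontal distance between packed and full_cell below 0.01 m and z of packed in the frame of mailer between 0.004 and 0.012 m); the robot touches nothing.
It fails at once if the flask is squeezed: the fingers' contact forces on it add up to more than 24 N (contact force between the fingers and flask above 24 N).
It fails at once if the flask is knocked, dropped or pressed against the carton or its lid with more than 15 N (contact force between flask and mailer above 15 N).
It fails at once if anything at all presses or strikes the flask with more than 30 N in all (contact force between flask and anything else above 30 N).
It fails at once if the flask already packed is struck by the other flask or the fingers with more than 4 N (contact force between any of flask, the fingers and packed above 4 N).
It fails at once if a bystander (brown or white bottle, timer, forceps) is pushed more than 25 mm (distance of any of amber, bottle_small, timer, tweezers from where it was at the start of the episode above 0.025 m).
It also fails if it takes over 72 s, if anything falls off the work surface, if the arm or the gripper's body presses on something with over 40 N, if the wrist force passes 120 N, or if a joint passes its speed limit or range.

## Working session

There is one attempt and no reset: what is moved stays moved. The work goes in short steps, Python scripts to look and compute and a tool call to move; the robot and the scene stay as the last step left them, time stands still between calls to the robot, and variables do not carry over. Pictures are saved under pics/ and viewed, at most 10 in all, crops included, and the job is handed in when it is done.

Besides the shell and the picture viewer there is one more tool, called after ">>>" by a JSON object that holds its "api" and its "payload", one argument or row to a line. move_arm: Moves the arm, as the interface text tells. Its arguments: {"type":"object","properties":{"plan":{"type":"array","items":{"type":"array","items":{"type":"number"}}},"force":{"type":"number"}},"required":["plan"]}

```bash
mkdir -p pics; cat > h.py <<'E'
import numpy as np, cv2
from plant import read_state, read_camera
def cam(n):
    c=read_camera(n); R=cv2.Rodrigues(np.array(c['rvec'],float))[0]; t=np.array(c['tvec'],float).ravel()
    z=c['z_map'].astype(float); v,u=np.mgrid[:480,:640]
    P=np.stack([(u-c['cx'])/c['fx']*z,(v-c['cy'])/c['fy']*z,z],-1)
    W=(P-t)@R; W[z==0]=np.nan
    return c,W,R,t
def save(n,im): cv2.imwrite('pics/'+n,im[:,:,::-1])
E
python3 - <<'E'
from h import *
for n in('scene','top'):
    c,W,R,t=cam(n); save(n+'0.png',c['frame']); np.save(n+'.npy',W); print(n,-R.T@t)
print(read_state())
E
```

```text
scene [-0.30477304 -0.71567494  0.96537492]
top [0.03435899 0.15602277 1.23220638]
{'t': 0.1, 'q': array([-1.32038280e+00,  1.31129505e-01,  1.48915827e+00,  2.06535772e-05,
        1.52298827e+00, -8.53976727e-02]), 'dq': array([ 0.00104871, -0.00083283, -0.00270406, -0.00073   ,  0.00061947,
       -0.00112679]), 'joint_torque': array([ 8.56280931e-04, -5.61342931e+01, -4.93096983e+01,  7.69882207e-02,
        2.90779013e-02, -6.19816842e-05]), 'tool_pos': array([ 0.19762889, -0.56599954,  0.22867277]), 'orientation': array([-3.09575675e+00, -5.24733749e-01,  1.85533148e-04]), 'force': array([ 0.52518781, -0.82287063, -0.24585993]), 'wrist_torque': array([ 0.03785108, -0.05632921,  0.00658752]), 'gripper_force': 0.0, 'opening': 0.09285521290672462}
```

View pics/scene0.png

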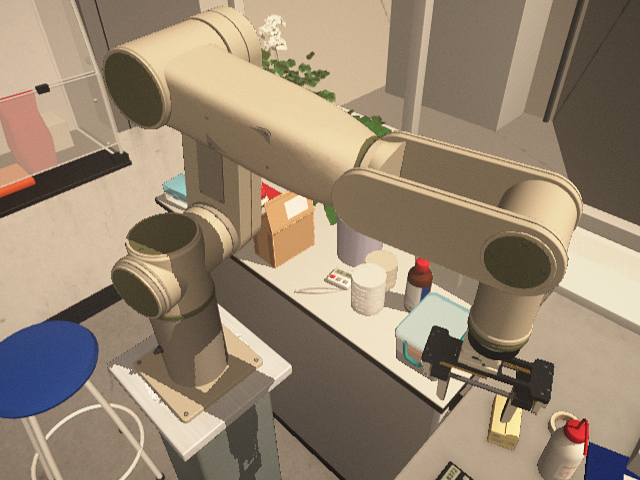

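View pics/top0.png

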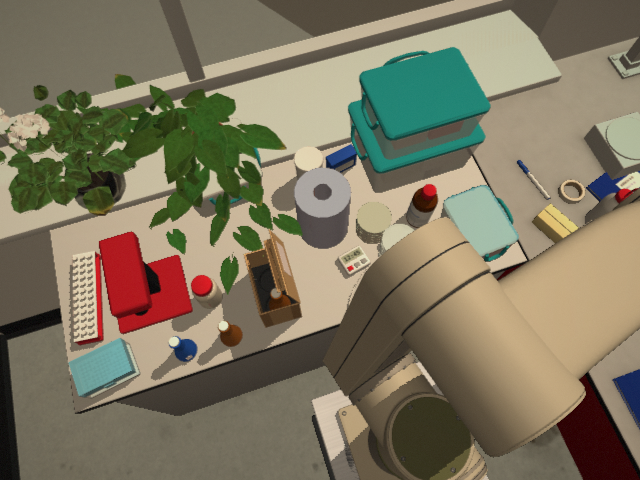

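Top view candidates: loose brown conical flask (230,333), blue flask (183,347), packed flask in the carton (278,297), and amber straight bottle with red cap (424,203). I choose (230,333) and will check it in a crop while measuring.

```bash
python3 - <<'E'
from h import *
im=cv2.imread('pics/top0.png')[220:370,150:350]; cv2.imwrite('pics/crop1.png',cv2.resize(im,None,fx=4,fy=4,interpolation=cv2.INTER_CUBIC))
W=np.load('top.npy')
for n,(u,v) in dict(stop=(223,326),pstop=(275,293),bl=(176,341),bot=(202,283),timer=(352,262),stack=(397,235),low=(373,222),roll=(322,215)).items():
    print(n,np.round(W[v-2:v+3:2,u-2:u+3:2].reshape(-1,3),3)[[0,4,8]].tolist())
# flask points
def reg(u0,u1,v0,v1,z0,z1):
    A=W[v0:v1,u0:u1].reshape(-1,3); return A[(A[:,2]>z0)&(A[:,2]<z1)]
A=reg(210,250,315,350,.104,.125); print('flask stopper',len(A),A.mean(0),A.min(0),A.max(0))
A=reg(265,290,282,303,.112,.135); print('packed?',len(A),A.mean(0),A.min(0),A.max(0))
A=reg(240,305,225,330,.119,.128)
print('rim',len(A)); print(cv2.minAreaRect((A[:,:2]*1000).astype(np.float32)), cv2.boxPoints(cv2.minAreaRect((A[:,:2]*1000).astype(np.float32))).tolist())
B=reg(240,305,225,330,.130,.3); print('lid',len(B)); i=np.argsort(B[:,2]); print(np.round(B[i[::max(1,len(i)//25)]],3).tolist())
E
```

```text
stop [[0.356, 0.298, 0.112], [0.35, 0.295, 0.113], [0.345, 0.292, 0.11]]
pstop [[0.39, 0.166, 0.12], [0.385, 0.163, 0.117], [0.378, 0.16, 0.12]]
bl [[0.357, 0.405, 0.112], [0.352, 0.402, 0.11], [0.345, 0.398, 0.115]]
bot [[0.468, 0.319, 0.117], [0.461, 0.315, 0.121], [0.456, 0.312, 0.116]]
timer [[0.438, -0.043, 0.018], [0.431, -0.046, 0.019], [0.424, -0.049, 0.021]]
stack [[0.439, -0.156, 0.104], [0.434, -0.159, 0.102], [0.427, -0.161, 0.103]]
low [[0.502, -0.12, 0.076], [0.497, -0.124, 0.071], [0.49, -0.126, 0.073]]
roll [[0.509, 0.011, 0.192], [0.502, 0.009, 0.194], [0.497, 0.006, 0.191]]
flask stopper 95 [0.35089199 0.29426642 0.11079618] [0.33833789 0.28174957 0.10417612] [0.36335321 0.3066209  0.11731345]
packed? 79 [0.38271838 0.16261599 0.1185293 ] [0.37336688 0.148948   0.11202269] [0.3954551  0.17356048 0.12378305]
rim 382
((442.32745361328125, 159.03219604492188), (99.71173858642578, 202.7964324951172), 86.74828338623047) [[338.2645263671875, 115.0081787109375], [540.7344970703125, 103.5050048828125], [546.390380859375, 203.05621337890625], [343.92041015625, 214.55938720703125]]
lid 1156
[[0.419, 0.113, 0.13], [0.341, 0.118, 0.137], [0.346, 0.118, 0.145], [0.367, 0.121, 0.151], [0.495, 0.118, 0.159], [0.385, 0.123, 0.166], [0.442, 0.122, 0.173], [0.496, 0.123, 0.179], [0.387, 0.128, 0.185], [0.449, 0.127, 0.191], [0.465, 0.154, 0.197], [0.477, 0.148, 0.199], [0.409, 0.131, 0.201], [0.396, 0.149, 0.202], [0.471, 0.149, 0.202], [0.385, 0.154, 0.203], [0.438, 0.14, 0.203], [0.448, 0.147, 0.204], [0.441, 0.149, 0.205], [0.457, 0.139, 0.205], [0.417, 0.146, 0.206], [0.436, 0.138, 0.208], [0.362, 0.136, 0.211], [0.382, 0.136, 0.215], [0.343, 0.137, 0.217], [0.348, 0.137, 0.22]]
```

View pics/crop1.png

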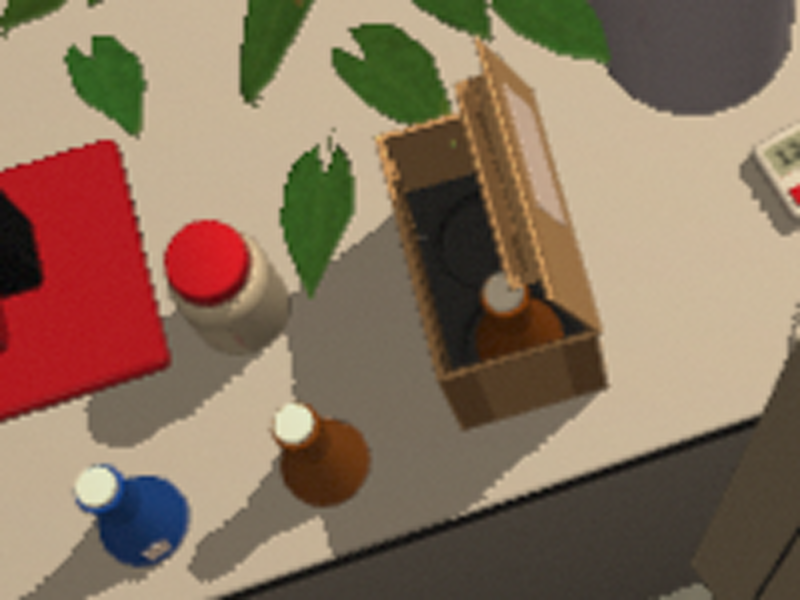

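The crop confirms it: brown conical flask with white stopper at crop (295,425), blue one at (97,487), packed one inside at (505,293). The carton lid leans in slightly, so it must be swung back first.

```bash
cat > fit.py <<'E'
from h import *
def lidfit(W,F,dbg=True):
    R,G,B=[F[...,i].astype(int) for i in range(3)]
    brown=(R>G+15)&(G>B)
    u0,u1,v0,v1=235,310,222,335
    A=W[v0:v1,u0:u1][brown[v0:v1,u0:u1]]
    return A
E
python3 - <<'E'
from fit import *
from scipy.optimize import least_squares
W=np.load('top.npy'); F=cv2.imread('pics/top0.png')[:,:,::-1]
A=lidfit(W,F)
L=A[(A[:,2]>.14)&(A[:,2]<.19)&(A[:,1]<.15)]
m=np.median(L,0)
f=lambda p:(p[0]*(L[:,0]-.44)+p[1]*(L[:,2]-.124)+p[2]-L[:,1])
s=least_squares(f,[0,.2,.11],loss='soft_l1',f_scale=.002); print('lid y = a(x-.44)+b(z-.124)+c',s.x,np.abs(s.fun).mean(),len(L)); 
# rim +y
Rm=A[(A[:,2]>.118)&(A[:,2]<.131)&(A[:,1]>.185)]
p=np.polyfit(Rm[:,0],Rm[:,1],1); print('+y rim',len(Rm),p,Rm.min(0),Rm.max(0))
a=s.x[0]; ex=np.array([1,a])/np.hypot(1,a); ey=np.array([-ex[1],ex[0]])
O=A[(A[:,2]>.118)&(A[:,2]<.131)]; X=O[:,:2]@ex; Y=O[:,:2]@ey
print('yaw',np.arctan(a)); print('X pct',np.percentile(X,[0,1,3,97,99,100]),'Y pct',np.percentile(Y,[0,1,3,97,99,100]),len(X))
Z=np.array([.44,s.x[2]]); print('hinge Y',Z@ey)
print('packed along',np.array([.3827,.1626])@ex,np.array([.3827,.1626])@ey)
# leaves
R,G,B=[F[...,i].astype(int) for i in range(3)]
g=(G>R+15)&(G>B+10)&(W[...,2]>.05)
P=W[g]
near=P[(P[:,0]<.75)&(P[:,1]<.45)&(P[:,1]>0)]
for x in np.arange(.4,.75,.05):
  for y in np.arange(0,.4,.05):
    q=near[(abs(near[:,0]-x-.025)<.025)&(abs(near[:,1]-y-.025)<.025)]
    if len(q)>5: print(round(x,2),round(y,2),len(q),q[:,2].min().round(3),q[:,2].max().round(3))
# roll
v,u=np.mgrid[165:250,290:355]; Q=W[165:250,290:355].reshape(-1,3); Q=Q[(Q[:,2]>.178)&(Q[:,2]<.2)]
print('roll',cv2.minEnclosingCircle((Q[:,:2]*1000).astype(np.float32)))
E
```

```text
lid y = a(x-.44)+b(z-.124)+c [-0.03682112  0.2489661   0.11060427] 0.0004627583330485053 335
+y rim 246 [-0.01848973  0.21088735] [0.34315762 0.18517717 0.11807535] [0.49879029 0.21123884 0.1307655 ]
yaw -0.0368044968749164
X pct [0.3356759  0.33601337 0.33647758 0.48909235 0.49029759 0.49105928] Y pct [0.12722594 0.12753471 0.12792446 0.22357258 0.22393875 0.224116  ] 384
hinge Y 0.12671969085359813
packed along 0.376457771866383 0.17657178710484403
0.4 0.25 61 0.093 0.105
0.45 0.2 139 0.092 0.107
0.45 0.25 181 0.094 0.108
0.5 0.05 176 0.087 0.115
0.5 0.1 16 0.108 0.119
0.5 0.15 214 0.088 0.101
0.5 0.2 60 0.09 0.103
0.5 0.25 14 0.093 0.101
0.55 0.05 143 0.081 0.108
0.55 0.1 216 0.087 0.116
0.55 0.15 174 0.087 0.099
0.55 0.2 148 0.084 0.171
0.55 0.25 122 0.098 0.112
0.55 0.3 97 0.092 0.104
0.55 0.35 70 0.093 0.108
0.6 0.1 255 0.086 0.139
0.6 0.15 383 0.082 0.266
0.6 0.2 337 0.094 0.264
0.6 0.25 47 0.096 0.176
0.6 0.3 158 0.087 0.144
0.6 0.35 77 0.089 0.106
0.65 0.05 80 0.212 0.239
0.65 0.1 377 0.126 0.251
0.65 0.15 693 0.059 0.282
0.65 0.2 454 0.062 0.275
0.65 0.25 663 0.132 0.287
0.65 0.3 402 0.131 0.286
0.65 0.35 190 0.085 0.107
0.7 0.0 19 0.206 0.222
0.7 0.05 409 0.102 0.254
0.7 0.1 455 0.091 0.259
0.7 0.15 418 0.243 0.28
0.7 0.2 497 0.186 0.283
0.7 0.25 752 0.174 0.3
0.7 0.3 84 0.137 0.291
0.7 0.35 71 0.258 0.27
roll ((558.1905517578125, -11.154667854309082), 68.08606719970703)
```

>>> {"api": "move_arm", "payload": {
  "plan": [
    [0,0,-1,0,0,-0.3,0],
    [0,0,-1,0,0,-0.3,0],
    [0,0,-1,0,0,-0.3,0],
    [0,0,-1,0,0,-0.3,0],
    [0,0,-1,0,0,-0.3,0],
    [0,0,-1,0,0,-0.3,0],
    [0,0,-1,0,0,-0.3,0],
    [0,0,-1,0,0,-0.3,0],
    [0,0,-1,0,0,-0.3,0],
    [0,0,-1,0,0,-0.3,0]
  ],
  "force": 6
}}

```text
t: 1.1
tool_pos: [0.1977, -0.5662, 0.3043]
orientation: [-2.415, -2.008, -0.001]
force: [-0.2, 1.2, -0.5]
opening: 0.0173
gripper_force: 0.0
```

>>> {"api": "move_arm", "payload": {
  "plan": [
    [0,0,-0.72,0,0,0,0],
    [0,0,-0.72,0,0,0,0],
    [0,0,0,1,0.95,0,0],
    [0,0,0,1,0.95,0,0],
    [0,0,0,1,0.95,0,0],
    [0,0,0,1,0.95,0,0],
    [0,0,0,1,0.95,0,0],
    [0,0,0,1,0.95,0,0],
    [0,0,0,1,0.95,0,0],
    [0,0,0,1,0.95,0,0]
  ]
}}

```text
t: 2.1
tool_pos: [0.3957, -0.3724, 0.3042]
orientation: [-2.262, -2.179, -0.0]
force: [0.5, -0.6, 0.2]
opening: 0.0006
gripper_force: 0.0
```

>>> {"api": "move_arm", "payload": {
  "plan": [
    [0,0,0,1,0,0,0],
    [0,0,0,1,0,0,0],
    [0,0,0,1,0,0,0],
    [0,0,0,1,0,0,0],
    [0,0,0,1,0,0,0],
    [0,0,0,1,0,0,0],
    [0,0,0,1,0,0,0],
    [0,0,0,1,0,0,0],
    [0,0,0,1,0,0,0],
    [0,0,0,1,0,0,0]
  ]
}}

```text
t: 3.1
tool_pos: [0.4039, -0.1228, 0.3043]
orientation: [-2.262, -2.179, 0.0]
force: [0.6, 0.1, 0.7]
opening: 0.0005
gripper_force: 0.0
```

>>> {"api": "move_arm", "payload": {
  "plan": [
    [0,0,0,1,0,0,0],
    [0,0,0,1,0,0,0],
    [0,0,0,1,0,0,0],
    [0,0,0,1,0,0,0],
    [0,0,0,1,0,0,0],
    [0,0,0,1,0,0,0],
    [0,0,0,1,0,0,0],
    [0,0,0,1,0,0,0],
    [0,0,0,1,0,0,0],
    [0,0,0,1,0,0,0]
  ]
}}

```text
t: 4.1
tool_pos: [0.4132, 0.127, 0.3043]
orientation: [-2.262, -2.18, 0.001]
force: [-0.1, -0.0, -0.1]
opening: 0.0001
gripper_force: 0.0
```

>>> {"api": "move_arm", "payload": {
  "plan": [
    [0,0,0,0.8,0.1,0,0],
    [0,0,0,0.8,0,0,0],
    [0,0,0,0.8,0,0,0],
    [0,0,0,0.8,0,0,0],
    [0,0,0,0,0,0.7,0],
    [0,0,0,0,0,0.7,0],
    [0,0,0,0,0,0.7,0],
    [0,0,0,0,0,0.7,0],
    [0,0,0,0,0,0.7,0],
    [0,0,0,0,0,0.6,0]
  ]
}}

```text
t: 5.1
tool_pos: [0.4185, 0.2057, 0.2007]
orientation: [-2.262, -2.18, 0.002]
force: [0.1, 0.5, -0.1]
opening: 0.0007
gripper_force: 0.0
```

>>> {"api": "move_arm", "payload": {
  "plan": [
    [0,0,0,-0.4,0,0,0],
    [0,0,0,-0.4,0,0,0],
    [0,0,0,-0.4,0,0,0],
    [0,0,0,-0.4,0,0,0],
    [0,0,0,-0.4,0,0,0],
    [0,0,0,-0.4,0,0,0],
    [0,0,0,-0.4,0,0,0],
    [0,0,0,-0.4,0,0,0],
    [0,0,0,-0.4,0,0,0],
    [0,0,0,-0.4,0,0,0]
  ]
}}

```text
t: 6.1
tool_pos: [0.4152, 0.1051, 0.2021]
orientation: [-2.262, -2.18, -0.0]
force: [-0.8, 1.4, -0.7]
opening: 0.0004
gripper_force: 0.5
```

>>> {"api": "move_arm", "payload": {
  "plan": [
    [0,0,0,-0.4,0,0,0],
    [0,0,0,-0.2,0,0,0],
    [0,0,0,0,0,0,0],
    [0,0,0,1,0,0,0],
    [0,0,0,1,0,-0.5,0],
    [0,0,0,1,-0.5,-1,0],
    [0,0,0,1,-0.5,-1,0],
    [0,0,0,1,-0.5,-0.5,40],
    [0,0,0,1,-0.5,0,56],
    [0,0,0,1,-0.5,0,56]
  ]
}}

```text
t: 7.1
tool_pos: [0.3586, 0.2689, 0.2779]
orientation: [2.262, 2.179, 0.002]
force: [-0.0, -0.3, -0.3]
opening: 0.0201
gripper_force: 0.0
```

```bash
python3 - <<'E'
from fit import *
c,W,_,_=cam('top'); save('top1.png',c['frame']); F=c['frame']
A=lidfit(W,F); L=A[(A[:,2]>.14)&(A[:,2]<.225)&(A[:,1]<.15)]
from scipy.optimize import least_squares
print(len(L))
if len(L)>20:
  s=least_squares(lambda p:p[0]*(L[:,0]-.44)+p[1]*(L[:,2]-.124)+p[2]-L[:,1],[0,-.3,.11],loss='soft_l1',f_scale=.002); print(s.x,L.min(0),L.max(0))
A=W[310:355,205:255].reshape(-1,3); A=A[(A[:,2]>.104)&(A[:,2]<.125)]; print(len(A),A.mean(0),read_state()['tool_pos'])
E
```

```text
697
[-0.148552   -0.51753828  0.10975133] [0.3814967  0.05406284 0.14000494] [0.4957638  0.10380825 0.20788926]
0 [nan nan nan] [0.35688548 0.27165097 0.27745683]<stdin>:8: RuntimeWarning: Mean of empty slice.
  ret = um.true_divide(
```

View pics/top1.png

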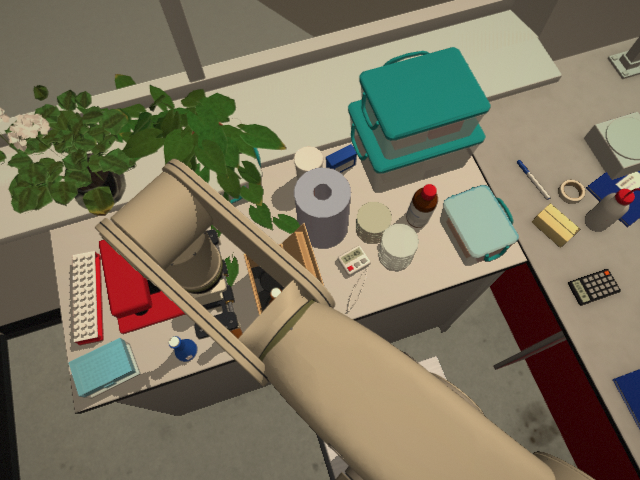

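The top view shows the lid leaning well back now, with its inner face at (305,255), about 2.0 rad. Next I go down on the flask.

>>> {"api": "move_arm", "payload": {
  "plan": [
    [0,0,0,0.5,-0.13,0,56],
    [0,0,0,0.45,-0.13,0,56],
    [0,0,0,0,0,0.5,56],
    [0,0,0,0,0,1,56],
    [0,0,0,0,0,1,56],
    [0,0,0,0,0,1,56],
    [0,0,0,0,0,1,56],
    [0,0,0,0,0,0.8,56],
    [0,0,0,0,0,0.3,56],
    [0,0,0,0,0,0,56]
  ]
}}

```text
t: 8.15
tool_pos: [0.3524, 0.291, 0.1354]
orientation: [-2.263, -2.179, 0.005]
force: [0.3, 0.5, 0.0]
opening: 0.0559
gripper_force: 0.0
```

```bash
python3 - <<'E'
from h import *
c,W,_,_=cam('scene'); s=read_state(); print(s['tool_pos'],s['opening'],s['force'])
R=cv2.Rodrigues(np.array(c['rvec'],float))[0]
p=R@s['tool_pos']+np.ravel(c['tvec']); u=int(c['fx']*p[0]/p[2]+c['cx']); v=int(c['fy']*p[1]/p[2]+c['cy']); print('scene px',u,v)
a=cv2.resize(c['frame'][max(0,v-50):v+50,max(0,u-65):u+65],(780,600),interpolation=2)
d,W,_,_=cam('top'); R=cv2.Rodrigues(np.array(d['rvec'],float))[0]; p=R@s['tool_pos']+np.ravel(d['tvec']); u=int(d['fx']*p[0]/p[2]+d['cx']); v=int(d['fy']*p[1]/p[2]+d['cy']); print(u,v)
b=cv2.resize(d['frame'][v-40:v+40,u-50:u+50],(400,320),interpolation=2)
save('g1.png',np.vstack([cv2.resize(a,(400,280)),b]))
E
```

```text
[0.35304151 0.29157215 0.13682558] 0.055744312619771016 [0.17053298 0.54512787 0.09375728]
scene px 234 203
222 321
```

View pics/g1.png

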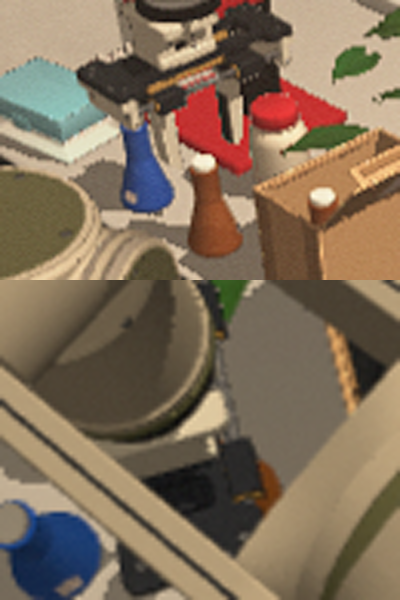

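```bash
python3 - <<'E'
from h import *
c,W,_,_=cam('scene'); F=c['frame'].astype(int)
u0,v0=234-65,203-50
A=W[v0+45:v0+75,u0+50:u0+85].reshape(-1,3); C=F[v0+45:v0+75,u0+50:u0+85].reshape(-1,3)
k=(A[:,2]>.105)&(A[:,2]<.118)&(C.min(1)>150)&(abs(A[:,0]-.35)<.05)&(abs(A[:,1]-.295)<.03); print(k.sum(),A[k].mean(0),A[k].min(0),A[k].max(0))
# neck: brown
k=(A[:,2]>.07)&(A[:,2]<.1)&(C[:,0]>C[:,2]+30)&(abs(A[:,1]-.29)<.04); print(k.sum(),A[k].mean(0),A[k].min(0),A[k].max(0)); print(read_state()['tool_pos'])
E
```

```text
36 [0.35111271 0.29395453 0.11172768] [0.34245688 0.2842183  0.10529951] [0.36301427 0.31105807 0.1156885 ]
103 [0.37078066 0.2965123  0.08504512] [0.33916827 0.27551372 0.07015757] [0.43873584 0.32804457 0.09978944]
[0.35386208 0.29235377 0.13827466]
```

>>> {"api": "move_arm", "payload": {
  "plan": [
    [0,0,0,0.08,-0.08,0.3,56],
    [0,0,0,0,0,0.4,56],
    [0,0,0,0,0,0.4,56],
    [0,0,0,0,0,0.4,56],
    [0,0,0,0,0,0.4,56],
    [0,0,0,0,0,0.25,56],
    [0,0,0,0,0,0.1,56],
    [0,0,0,0,0,0,56],
    [0,0,0,0,0,0,44],
    [0,0,0,0,0,0,36]
  ],
  "force": 6
}}

```text
t: 9.3
tool_pos: [0.3516, 0.2944, 0.0814]
orientation: [2.262, 2.18, 0.002]
force: [0.5, -0.8, -0.8]
opening: 0.044
gripper_force: 0.0
```

>>> {"api": "move_arm", "payload": {
  "plan": [
    [0,0,0,0,0,0,32],
    [0,0,0,0,0,0,30],
    [0,0,0,0,0,0,28],
    [0,0,0,0,0,0,26],
    [0,0,0,0,0,0,24],
    [0,0,0,0,0,0,22],
    [0,0,0,0,0,0,20],
    [0,0,0,0,0,0,20],
    [0,0,0,0,0,0,20],
    [0,0,0,0,0,0,20]
  ],
  "force": 6
}}

```text
t: 10.3
tool_pos: [0.3512, 0.2942, 0.0809]
orientation: [-2.262, -2.18, -0.0]
force: [-0.0, -1.0, 0.2]
opening: 0.0253
gripper_force: 6.0
```

>>> {"api": "move_arm", "payload": {
  "plan": [
    [0,0,0,0,0,-0.2,20],
    [0,0,0,0,0,-0.4,20],
    [0,0,0,0,0,-0.7,20],
    [0,0,0,0,0,-0.8,20],
    [0,0,0,0,0,-0.8,20],
    [0,0,0,0,0,-0.8,20],
    [0,0,0,0,0,-0.8,20],
    [0,0,0,0,0,-0.8,20],
    [0,0,0,0,0,-0.6,20],
    [0,0,0,0,0,-0.3,20]
  ]
}}

```text
t: 11.3
tool_pos: [0.3517, 0.2946, 0.2381]
orientation: [2.262, 2.18, 0.004]
force: [0.8, 0.5, -0.5]
opening: 0.0256
gripper_force: 6.0
```

>>> {"api": "move_arm", "payload": {
  "plan": [
    [0,0,0,-0.3,0.25,0,20],
    [0,0,0,-0.5,0.4,0,20],
    [0,0,0,-0.6,0.5,0,20],
    [0,0,0,-0.7,0.5,0,20],
    [0,0,0,-0.7,0.5,0,20],
    [0,0,0,-0.7,0.5,0,20],
    [0,0,0,-0.6,0.5,0,20],
    [0,0,0,-0.5,0.45,0,20],
    [0,0,0,-0.4,0.35,0,20],
    [0,0,0,-0.2,0.2,0,20]
  ]
}}

```text
t: 12.3
tool_pos: [0.4503, 0.1591, 0.2349]
orientation: [-2.263, -2.178, 0.002]
force: [-0.0, 1.0, -1.8]
opening: 0.0258
gripper_force: 6.0
```

```bash
python3 - <<'E'
from h import *
s=read_state(); print(s['tool_pos'],s['opening'],s['gripper_force'])
c,W,_,_=cam('scene'); np.save('s2.npy',W); np.save('s2f.npy',c['frame'])
d,V,_,_=cam('top'); np.save('t2.npy',V); np.save('t2f.npy',d['frame'])
save('place.png',np.vstack([cv2.resize(c['frame'][130:280,200:400],(400,300),interpolation=2),cv2.resize(d['frame'][215:335,220:380],(400,300),interpolation=2)]))
E
```

```text
[0.45028996 0.15912208 0.23492156] 0.02576205277203776 5.999884083867073
```

View pics/place.png

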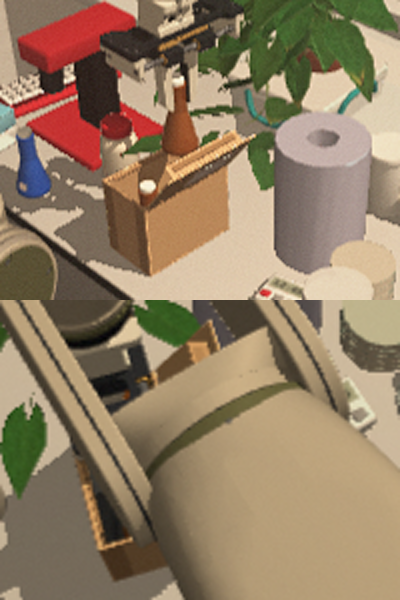

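```bash
python3 - <<'E'
import numpy as np
from scipy.optimize import least_squares
W=np.load('s2.npy');F=np.load('s2f.npy').astype(int)
b=(F[...,0]>F[...,2]+20)&(F[...,0]>F[...,1]+8)
A=W[b]; A=A[(A[:,2]>.02)&(A[:,2]<.115)]
def fit(S,i,g):
    j=1-i; s=least_squares(lambda p:p[0]*(S[:,j]-g)+p[1]-S[:,i],[0,np.median(S[:,i])],loss='soft_l1',f_scale=.001); return s.x,len(S),abs(s.fun).mean()
S=A[(abs(A[:,1]-.113)<.012)&(A[:,0]>.35)&(A[:,0]<.49)]; print('-y wall at x=.4194',fit(S,1,.4194))
S=A[(abs(A[:,0]-.341)<.012)&(A[:,1]>.12)&(A[:,1]<.205)]; print('-x wall at y=.161',fit(S,0,.1612))
B=W[b]; B=B[(B[:,2]>.155)&(B[:,2]<.27)&(abs(B[:,0]-.45)<.05)&(abs(B[:,1]-.16)<.05)]
for z in np.arange(.15,.25,.01):
    q=B[abs(B[:,2]-z-.005)<.005]
    if len(q)>3: print(round(z,3),len(q),q.min(0),q.max(0))
E
```

```text
-y wall at x=.4194 (array([-0.03319808,  0.11621168]), 985, np.float64(0.0014248245202798167))
-x wall at y=.161 (array([0.02952374, 0.34413901]), 461, np.float64(0.0011842299498180822))
0.15 18 [0.42361607 0.13429195 0.15558661] [0.46881745 0.18120727 0.15999277]
0.16 67 [0.4217597  0.13326792 0.16003134] [0.46872877 0.17811606 0.16996341]
0.17 64 [0.42297366 0.1334661  0.17035607] [0.47023482 0.17650583 0.17996368]
0.18 60 [0.42755306 0.13715039 0.18016748] [0.4653345  0.17388469 0.18992773]
0.19 51 [0.42975646 0.13545295 0.19039303] [0.46531829 0.17382491 0.19970509]
0.2 48 [0.43177516 0.14178117 0.20012942] [0.46113113 0.17266311 0.20923795]
0.21 35 [0.434445   0.1442483  0.21069212] [0.45746833 0.1688106  0.21995715]
0.22 26 [0.42839902 0.14708075 0.22039911] [0.47050966 0.15853956 0.2298255 ]
0.23 52 [0.41894312 0.14559255 0.23021132] [0.4751689  0.16924503 0.23979733]
0.24 62 [0.4205149  0.1467442  0.24017763] [0.4775866  0.16839955 0.24974181]
```

>>> {"api": "move_arm", "payload": {
  "plan": [
    [0,0,0,0.07,0.02,0,20],
    [0,0,0,0,0,0.3,20],
    [0,0,0,0,0,0.5,20],
    [0,0,0,0,0,0.6,20],
    [0,0,0,0,0,0.6,20],
    [0,0,0,0,0,0.6,20],
    [0,0,0,0,0,0.6,20],
    [0,0,0,0,0,0.6,20],
    [0,0,0,0,0,0.5,20],
    [0,0,0,0,0,0.2,20]
  ]
}}

```text
t: 13.4
tool_pos: [0.4497, 0.1619, 0.1214]
orientation: [-2.261, -2.179, 0.003]
force: [-0.5, -0.2, -0.6]
opening: 0.0258
gripper_force: 6.0
```

>>> {"api": "move_arm", "payload": {
  "plan": [
    [0,0,0,0,0,0,20],
    [0,0,0,0,0,0.15,20],
    [0,0,0,0,0,0.15,20],
    [0,0,0,0,0,0.15,20],
    [0,0,0,0,0,0.15,20],
    [0,0,0,0,0,0.15,20],
    [0,0,0,0,0,0.1,20],
    [0,0,0,0,0,0.1,20],
    [0,0,0,0,0,0,20],
    [0,0,0,0,0,0,20]
  ]
}}

```text
t: 14.4
tool_pos: [0.4506, 0.1621, 0.0996]
orientation: [-2.262, -2.18, 0.0]
force: [0.7, -0.2, -1.4]
opening: 0.026
gripper_force: 6.0
```

>>> {"api": "move_arm", "payload": {
  "plan": [
    [0,0,0,0,0,0.06,20],
    [0,0,0,0,0,0.06,20],
    [0,0,0,0,0,0.06,20],
    [0,0,0,0,0,0.06,20],
    [0,0,0,0,0,0.06,20],
    [0,0,0,0,0,0.04,20],
    [0,0,0,0,0,0.04,20],
    [0,0,0,0,0,0.04,20],
    [0,0,0,0,0,0,20],
    [0,0,0,0,0,0,20]
  ]
}}

```text
t: 15.4
tool_pos: [0.4506, 0.1622, 0.0892]
orientation: [-2.262, -2.18, 0.0]
force: [0.4, 0.4, -1.3]
opening: 0.0259
gripper_force: 6.0
```

>>> {"api": "move_arm", "payload": {
  "plan": [
    [0,0,0,0,0,0.03,20],
    [0,0,0,0,0,0,20],
    [0,0,0,0,0,0.03,20],
    [0,0,0,0,0,0,20],
    [0,0,0,0,0,0,20],
    [0,0,0,0,0,0,20],
    [0,0,0,0,0,0,20],
    [0,0,0,0,0,0,20],
    [0,0,0,0,0,0,20],
    [0,0,0,0,0,0,20]
  ]
}}

```text
t: 16.4
tool_pos: [0.451, 0.1623, 0.0885]
orientation: [2.262, 2.18, 0.001]
force: [-3.7, -0.6, 6.5]
opening: 0.0255
gripper_force: 6.0
```

>>> {"api": "move_arm", "payload": {
  "plan": [
    [0,0,0,0,0,-0.03,20],
    [0,0,0,0,0,0,24],
    [0,0,0,0,0,0,26],
    [0,0,0,0,0,0,27],
    [0,0,0,0,0,0,28],
    [0,0,0,0,0,0,30],
    [0,0,0,0,0,0,32],
    [0,0,0,0,0,0,34],
    [0,0,0,0,0,0,36],
    [0,0,0,0,0,0,36]
  ]
}}

```text
t: 17.4
tool_pos: [0.4506, 0.1622, 0.0884]
orientation: [2.262, 2.18, 0.0]
force: [-0.2, -0.1, -0.8]
opening: 0.0357
gripper_force: 0.0
```

>>> {"api": "move_arm", "payload": {
  "plan": [
    [0,0,0,0,0,-0.1,36],
    [0,0,0,0,0,-0.2,36],
    [0,0,0,0,0,-0.3,36],
    [0,0,0,0,0,-0.4,36],
    [0,0,0,0,0,-0.6,36],
    [0,0,0,0,0,-0.9,36],
    [0,0,0,0,0,-0.9,36],
    [0,0,0,0,0,-1,36],
    [0,0,0,0,0,-1,20],
    [0,0,0,0,0,-1,0]
  ]
}}

```text
t: 18.4
tool_pos: [0.4506, 0.1622, 0.2506]
orientation: [2.262, 2.18, 0.002]
force: [-0.3, -0.7, -0.4]
opening: 0.0245
gripper_force: 0.0
```

>>> {"api": "move_arm", "payload": {
  "plan": [
    [0,0,0,0,0,-0.8,0],
    [0,0,0,0,-0.1,-0.8,0],
    [0,0,0,-0.5,-0.15,0,0],
    [0,0,0,-0.8,-0.15,0,0],
    [0,0,0,-0.8,-0.15,0,0],
    [0,0,0,-0.8,-0.15,0,0],
    [0,0,0,-0.8,-0.15,0,0],
    [0,0,0,-0.8,-0.1,0,0],
    [0,0,0,-0.6,-0.1,0,0],
    [0,0,0,-0.2,0,0,0]
  ]
}}

```text
t: 19.4
tool_pos: [0.4187, 0.0291, 0.2877]
orientation: [-2.264, -2.178, 0.001]
force: [-0.0, 0.2, -0.1]
opening: 0.0005
gripper_force: 0.0
```

```bash
python3 - <<'E'
from fit import *
s=read_state(); print(s['tool_pos'])
c,W,_,_=cam('scene'); d,V,_,_=cam('top')
save('place2.png',np.vstack([cv2.resize(c['frame'][130:280,220:420],(600,300),interpolation=2)[:, :],cv2.resize(d['frame'][215:335,220:380],(600,300),interpolation=2)]))
for n,(Q,F) in dict(s=(W,c['frame']),t=(V,d['frame'])).items():
    F=F.astype(int); b=(F[...,0]>F[...,2]+15)&(F[...,0]>F[...,1]+5)
    L=Q[b]; L=L[(L[:,2]>.14)&(L[:,2]<.23)&(L[:,1]>.03)&(L[:,1]<.125)&(L[:,0]>.33)&(L[:,0]<.5)]
    for z in np.arange(.14,.23,.01):
        q=L[abs(L[:,2]-z-.005)<.005]
        if len(q)>5: print(n,round(z+.005,3),len(q),np.median(q,0).round(4))
    w=(F.min(-1)>140)&(F.max(-1)-F.min(-1)<40); S=Q[w]; S=S[(abs(S[:,2]-.115)<.012)&(abs(S[:,1]-.163)<.03)&(abs(S[:,0]-.42)<.06)]
    for lo,hi in((.36,.42),(.42,.48)):
        q=S[(S[:,0]>lo)&(S[:,0]<hi)]
        if len(q): print('stopper',n,len(q),q.mean(0),q[:,2].max())
E
```

```text
[0.41866371 0.02905711 0.28769751]
s 0.145 37 [0.4161 0.0974 0.1455]
s 0.155 41 [0.4028 0.091  0.1541]
s 0.165 44 [0.4111 0.083  0.1657]
s 0.175 38 [0.4098 0.0758 0.1752]
s 0.185 45 [0.4152 0.0694 0.185 ]
s 0.195 175 [0.412  0.0703 0.1968]
s 0.205 209 [0.4163 0.0771 0.2026]
stopper s 14 [0.38558955 0.15733112 0.12091658] 0.1227795358367337
t 0.145 213 [0.415  0.0996 0.1449]
t 0.155 233 [0.4154 0.0922 0.1549]
t 0.165 194 [0.4131 0.0855 0.164 ]
t 0.175 58 [0.357  0.0804 0.1737]
t 0.185 43 [0.3542 0.0709 0.1851]
t 0.195 189 [0.421  0.0701 0.1963]
t 0.205 239 [0.4151 0.0787 0.2025]
stopper t 44 [0.38668613 0.16096862 0.12018206] 0.12396611455012847
stopper t 57 [0.44964055 0.16272619 0.11934391] 0.1237214572498911
```

View pics/place2.png

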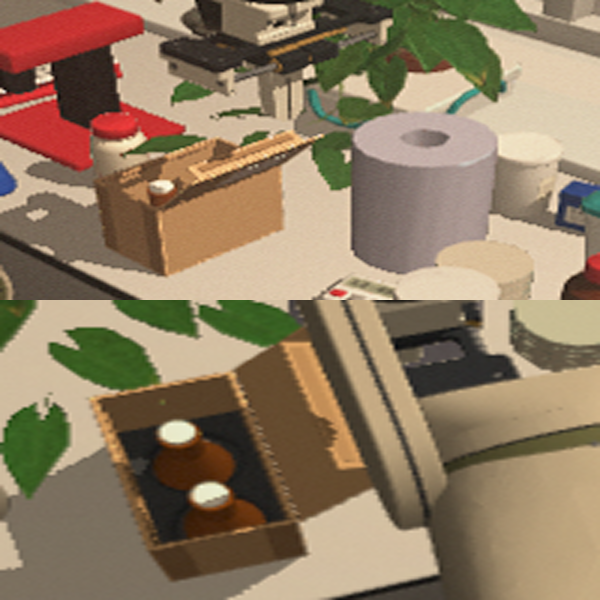

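Both stoppers are visible in their cells, at (180,433) and (210,495) in the lower panel, and at equal height. The lid rests at about 2.18 rad. I'll go down behind it and swing it shut.

>>> {"api": "move_arm", "payload": {
  "plan": [
    [0,0,0,0,0,0.4,0],
    [0,0,0,0,0,0.7,0],
    [0,0,0,0,0,0.8,0],
    [0,0,0,0,0,0.8,0],
    [0,0,0,0,0,0.6,0],
    [0,0,0,0,0,0.25,0],
    [0,0,0,0.3,0,0,0],
    [0,0,0,0.4,0,0,0],
    [0,0,0,0.4,0,0,0],
    [0,0,0,0.3,0,0,0]
  ]
}}

```text
t: 20.5
tool_pos: [0.4214, 0.0669, 0.2006]
orientation: [2.261, 2.18, 0.002]
force: [0.1, -1.6, 1.1]
opening: 0.0007
gripper_force: 0.3
```

>>> {"api": "move_arm", "payload": {
  "plan": [
    [0,0,0,0.3,0,0,0],
    [0,0,0,0.3,0,0,0],
    [0,0,0,0.3,0,0,0],
    [0,0,0,0.3,0,0,0],
    [0,0,0,0.3,0,0,0],
    [0,0,0,0.3,0,0,0],
    [0,0,0,0.3,0,0,0],
    [0,0,0,0.3,0,0,0],
    [0,0,0,0.2,0,0,0],
    [0,0,0,0,0,0,0]
  ]
}}

```text
t: 21.5
tool_pos: [0.4232, 0.1313, 0.1996]
orientation: [-2.261, -2.181, -0.0]
force: [0.1, 0.3, -0.0]
opening: 0.0005
gripper_force: 0.0
```

>>> {"api": "move_arm", "payload": {
  "plan": [
    [0,0,0,0.4,0,0.05,0],
    [0,0,0,0.4,0,0.12,0],
    [0,0,0,0.3,0,0.25,0],
    [0,0,0,0.3,0,0.35,0],
    [0,0,0,0.2,0,0.3,0],
    [0,0,0,0.15,0,0.3,0],
    [0,0,0,0.15,0,0.2,0],
    [0,0,0,0.2,0,0.2,0],
    [0,0,0,0.2,0,0.2,0],
    [0,0,0,0,0,0,0]
  ]
}}

```text
t: 22.5
tool_pos: [0.4249, 0.1885, 0.1496]
orientation: [-2.261, -2.18, 0.001]
force: [-1.2, -0.7, 0.5]
opening: 0.0006
gripper_force: 0.0
```

```bash
python3 - <<'E'
from h import *
s=read_state(); print(s['tool_pos'],s['force'])
c,W,_,_=cam('scene')
save('lid.png',cv2.resize(c['frame'][130:280,220:420],(800,600),interpolation=2))
E
```

```text
[0.4249272  0.18854639 0.1495791 ] [-1.1692384  -0.73351698  0.49362048]
```

View pics/lid.png

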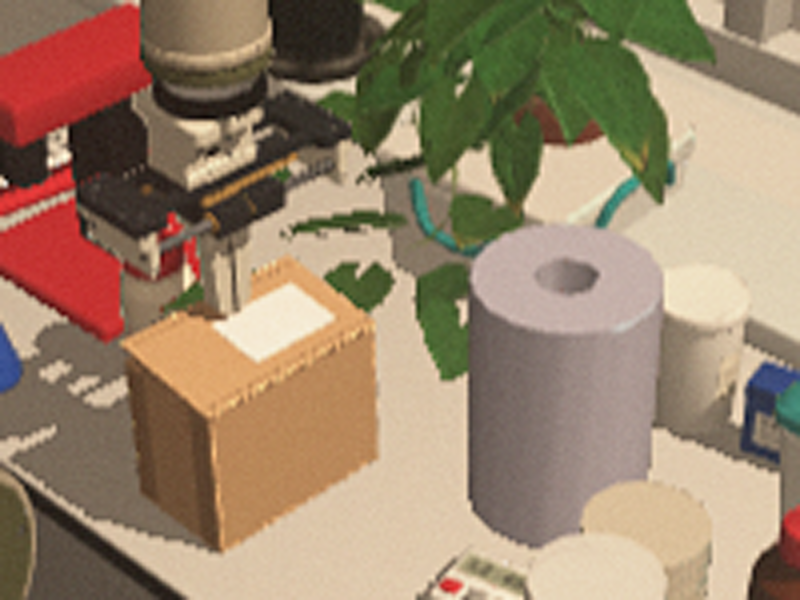

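The lid is nearly flat, and the fingertips rest on its outer face near the free edge at (225,305). Now I press it down.

>>> {"api": "move_arm", "payload": {
  "plan": [
    [0,0,0,0.1,0,0.05,0],
    [0,0,0,0.1,0,0.06,0],
    [0,0,0,0.1,0,0.06,0],
    [0,0,0,0.05,0,0.06,0],
    [0,0,0,0,0,0.06,0],
    [0,0,0,0,0,0.05,0],
    [0,0,0,0,0,0.05,0],
    [0,0,0,0,0,0.05,0],
    [0,0,0,0,0,0,0],
    [0,0,0,0,0,0,0]
  ]
}}

```text
t: 23.55
tool_pos: [0.4253, 0.1968, 0.1391]
orientation: [-2.262, -2.18, 0.001]
force: [-0.7, 0.5, 0.6]
opening: 0.0003
gripper_force: 0.1
```

>>> {"api": "move_arm", "payload": {
  "plan": [
    [0,0,0,0,0,0.04,0],
    [0,0,0,0,0,0,0],
    [0,0,0,0,0,0.04,0],
    [0,0,0,0,0,0,0],
    [0,0,0,0,0,0,0],
    [0,0,0,0,0,0,0],
    [0,0,0,0,0,0,0],
    [0,0,0,0,0,0,0],
    [0,0,0,0,0,0,0],
    [0,0,0,0,0,0,0]
  ]
}}

```text
t: 24.55
tool_pos: [0.4256, 0.1969, 0.1381]
orientation: [2.262, 2.18, 0.0]
force: [-2.6, -0.2, 7.5]
opening: 0.0002
gripper_force: 3.6
```

>>> {"api": "move_arm", "payload": {
  "plan": [
    [0,0,0,0,0,0.03,0],
    [0,0,0,0,0,0,0],
    [0,0,0,0,0,0,0],
    [0,0,0,0,0,-0.1,0],
    [0,0,0,0,0,-0.3,0],
    [0,0,0,0,0,-0.6,0],
    [0,0,0,0,0,-1,0],
    [0,0,0,0,0,-1,0],
    [0,0,0,0,0,-1,0],
    [0,0,0,0,0,-1,0]
  ]
}}

```text
t: 25.55
tool_pos: [0.4257, 0.1968, 0.2639]
orientation: [2.262, 2.18, 0.002]
force: [0.4, -0.3, -0.1]
opening: 0.0004
gripper_force: 0.0
```

```bash
python3 - <<'E'
from h import *
c,W,_,_=cam('scene'); F=c['frame'].astype(int)
save('lid2.png',cv2.resize(c['frame'][130:280,220:420],(800,600),interpolation=2))
for y in np.arange(.12,.205,.01):
    q=W[(abs(W[...,1]-y)<.005)&(abs(W[...,0]-.40)<.05)&(abs(W[...,2]-.13)<.04)]
    if len(q): print(round(y,3),len(q),np.median(q[:,2]).round(4))
print(read_state()['force'])
E
```

```text
0.12 320 0.1127
0.13 83 0.1282
0.14 81 0.1286
0.15 75 0.1288
0.16 78 0.1291
0.17 80 0.1291
0.18 70 0.1292
0.19 69 0.129
0.2 80 0.129
[0.86515673 0.23332396 3.30042877]
```

View pics/lid2.png

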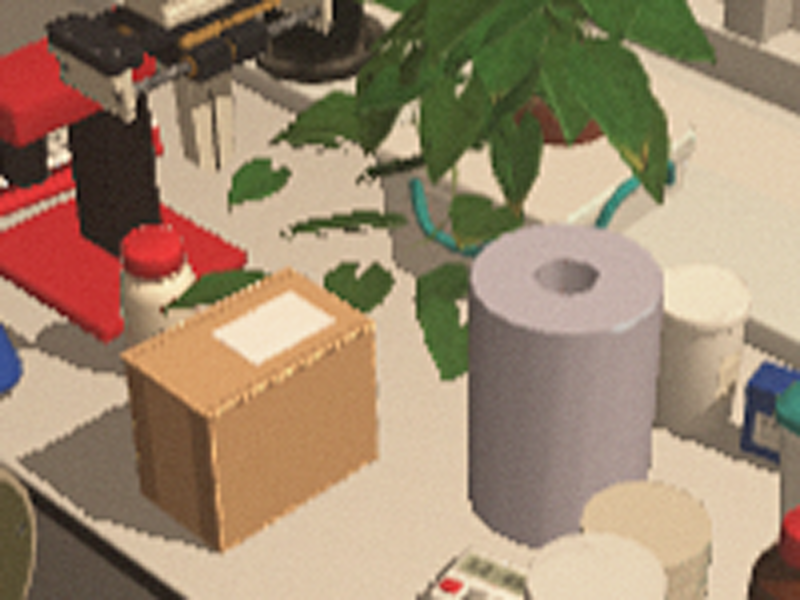

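The lid lies flat (height 0.128 to 0.129 m across it) and stays shut with the gripper clear above it. I let the arm settle for a second and hand in.

>>> {"api": "move_arm", "payload": {
  "plan": [
    [0,0,0,0,0,0,0],
    [0,0,0,0,0,0,0],
    [0,0,0,0,0,0,0],
    [0,0,0,0,0,0,0],
    [0,0,0,0,0,0,0],
    [0,0,0,0,0,0,0],
    [0,0,0,0,0,0,0],
    [0,0,0,0,0,0,0],
    [0,0,0,0,0,0,0],
    [0,0,0,0,0,0,0]
  ]
}}

```text
t: 26.6
tool_pos: [0.4257, 0.1969, 0.2617]
orientation: [2.262, 2.18, 0.0]
force: [-0.5, -0.3, 0.5]
opening: 0.0005
gripper_force: 0.0
```

```bash
python3 -c "
from plant import close_job
print(close_job())"
```

```text
the job is handed in; nothing more can be done
None
```

The brown conical flask stands in the far cell beside the packed one, the lid is pressed shut and measured flat with the gripper clear, and the job was handed in at about 27 s; no verdict came back.

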